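# Press the missing bushing into a dough roller's end frame

## Task

The dough roller's end frame lies on the table with one bushing already in; press the matching smaller loose bushing (spigot down) into the empty bore until its flange sits fully home on the steel ring, stopping when the rising force shows it has bottomed rather than leaning on it. Leave it square in the bore, let go of it, and leave the larger bushing, the label roll and the squeeze bottle where they stand.

Things in the scene. Friction and masses are not known exactly. Their poses are not given: they have to be found in the camera images.
- bushing: the smaller of two loose black flanged bushings, about 60 g, standing on its spigot. From below: spigot 30 mm diameter, 22 mm long, its lowest 5 mm tapering to 26 mm; flange 48 mm, 6 mm thick; hub 30 mm diameter, 24 mm tall, flat closed top; 52 mm tall in all. Origin: centre of the spigot's lower end; z up the axis. Grasp the hub from above; press on its top with shut fingers or while holding it
- flange_face (a point): centre of the underside of the smaller bushing's flange, 22 mm above the bushing's origin; z up the bushing's axis. The top of the hub is 30 mm above it
- spare: the larger black bushing of the same shape, 100 g (spigot 42 mm, flange 64 mm, hub 42 mm diameter, 52 mm tall): too big for the bore, to be left standing. Origin: centre of its spigot's lower end, z up
- frame: grey cast-metal end frame, fixed, lying flat, turned any way: web 70 x 150 x 12 mm with two round bosses 72 mm across, 36 mm tall, at y = +50 mm (empty bore) and y = -50 mm (like bushing already home, hub top 70 mm above the table). Two tie-rod lugs with bolts at x = +-46 mm, 18 mm tall. Origin: centre of its underside; y along the line of the bosses, z up
- seat_ring: steel ring, the shoulder, 58 mm across and 4 mm thick, on top of the boss with the empty bore, fixed to it; origin: centre of its underside, 36 mm above the table
- seat (a point): centre of the ring's upper face, mouth of the empty bore, 40 mm above the table; z up. The bore is 33 mm wide, 28 mm deep. Six sprung ribs in it begin 7 mm down and narrow it to 28.4 mm: let go there, the bushing stands about 9 mm proud; pressing it on takes 3 to 12 N and it stays where left; when the flange meets the ring the force rises steeply, past 16 N. Never load the ring with over 60 N
- roll: white roll of labels, 64 mm diameter, 30 mm tall, standing flat between the two bushings; origin: centre of its underside
- squeeze: pale squeeze bottle, 64 mm diameter, 216 mm tall with its nozzle, at the far right; origin: centre of its underside

How it is judged:
By the outcome, as a careful person would: the job done as asked, in the order asked, and still so for the second after the job is handed in, with the robot touching nothing.
It also fails if it takes over 54 s, if anything falls off the work surface, if the arm or the gripper's body presses on something with over 40 N, if the wrist force passes 120 N, or if a joint passes its speed limit or range.

## Robot

A 6-joint arm with a two-finger parallel gripper is mounted at the origin on the work surface; the furniture and walls round the work are solid. World frame = base frame: x ahead of the robot, y to its left, z up, the work surface at z = 0. Lengths are in mm, angles in rad, forces in N, time in s.
With the tool pointing down it reaches from about 400 to 925 mm from the base axis. Payload 12.5 kg.
Tool frame: the origin (TCP) lies on the mounting face of the last link; the fingertips stand 190 mm ahead of it and the grasp point (between the pads) lies 171 mm ahead of it (env.tcp_to_tips is the distance from the TCP to the fingertips, in mm); x points along the fingers, y is the direction in which the jaws open and shut, and the axes are right-handed (so a half turn about x gives the same grasp; the last joint's range is limited). The gripper opens to 95 mm and grips with 3 to 60 N. Pads are 20 mm wide; open, the fingers measure 119 mm over their backs; the gripper's body (75 mm by 180 mm) begins 59 mm behind the grasp point.
Start: joints at [-1.26, 0.491, 1.559, -0, 1.092, -0.106], TCP at [253.041, -571.485, 404.761] pointing down, gripper open.
Joint ranges: [-3.1, 3.1], [-0.84, 2.19], [0.05, 2.79], [-1.13, 4.28], [0.06, 2.93], [-2.69, 2.69]. Speed limits (rad/s): [2.22, 2.22, 2.79, 3.14, 3.14, 3.14].

## Interface

Orientations are given as [roll, pitch, yaw] about the fixed x, y, z axes, in that order (R = Rz(yaw) Ry(pitch) Rx(roll)).
In Python, from cell import monitor, cams, job, env gives the robot as it stands. The module is installed in compiled form; this text tells all that it offers.
- The arm moves only by the tool apply_moves, never from a script. Its argument "series" is a list of rows, each a list of 3 entries, a list of its own where there are three numbers: the closure, from -1 (fully open) to 1 (shut), so that 0 is half open, then the shift along the tool's x, y, z in cm, then the turn about the tool's x in rad. A call has 1 to 20 rows; each row is the pose to reach, as a shift and turn from the pose commanded when the call began, along the tool's axes at that moment; what a row does not reach only later rows make up. A row lasts 1/8 s, in which the tool goes at most 62.5 mm and 10.7 degrees, less where a joint would pass 70% of its speed; a pose out of reach is approached as far as the arm can. A call with a gripper value outside its range is refused whole. The fingers move at their own pace and stop on an object; the grip force is fixed at half the most. Time passes only in rows, so rows that repeat a pose let the fingers close. It gives the time, the measured TCP pose, the force and the opening at its end, in the units of the state.
- monitor.state(): the state, without advancing time (a new reading comes with each control period).
- cams.read_camera(name): name is "side" or "top" or "wrist"; returns a dict with "image" (420x560x3 uint8, red, green, blue), "fx", "fy", "cx", "cy" (pixels), "position" and "orientation" of the camera in the world. Camera axes: x right, y down, z forward; pixel columns grow to the right and rows downward; lengths in mm; the calibration is good to about 2 mm. A picture is of the moment at which its call begins. There is no depth.
- job.job_done(): hands the job in, once; it reports no verdict.
The state is a dict: "t": time; "joints": joint angles; "qvel": joint speeds; "tau": joint torques, N m; "eef_pos": TCP position; "tcp_rot": TCP orientation; "ft_force": force on the tool from outside, world axes, zero at the start; "moment": the same for the moment, N m; "opening": opening from 0.0 (shut) to 1.0 (fully open).
Only numpy, scipy, OpenCV 4.12 (cv2) and the standard library are available. Lean on these libraries where they do the work, as an engineer would, in place of code of your own. Each camera call takes 0.05 s, during which the arm holds its last target. There are 200 camera calls.

## Working session

There is one attempt and no reset: what is moved stays moved. The work goes in short steps, Python scripts to look and compute and a tool call to move; the robot and the scene stay as the last step left them, time stands still between calls to the robot, and variables do not carry over. Pictures are saved under pics/ and viewed, about 8 in all and at most 12, crops included, and the job is handed in when it is done.

Besides the shell and the picture viewer there is one more tool, called after "Request:" in YAML: its name, and indented under it one key for each argument. apply_moves: Moves the arm, as the interface text tells. Its arguments: {"type":"object","properties":{"series":{"type":"array"}},"required":["series"]}

```bash
mkdir -p pics; cat > h.py <<'E'
import numpy as np, cv2
from cell import monitor, cams, job, env
from scipy.spatial.transform import Rotation as R
def rot(o):
    o=np.array(o,float)
    if o.shape==(3,3): return o
    return R.from_euler('xyz',o).as_matrix() if o.size==3 else R.from_quat(o).as_matrix()
def ray(c,u,v):
    return rot(c['orientation'])@np.array([(u-c['cx'])/c['fx'],(v-c['cy'])/c['fy'],1.])
def plane(c,u,v,z):
    d=ray(c,u,v);p=np.array(c['position'],float);return p+d*(z-p[2])/d[2]
def proj(c,P):
    q=rot(c['orientation']).T@(np.array(P,float)-c['position']);return np.array([c['fx']*q[0]/q[2]+c['cx'],c['fy']*q[1]/q[2]+c['cy']])
def save(c,n): cv2.imwrite(n,c['image'][:,:,::-1])
E
python3 - <<'E'
from h import *
for n in('top','side'):
    c=cams.read_camera(n);save(c,f'pics/{n}1.png');print(n,c['fx'],c['cx'],c['cy'],c['position'],c['orientation'])
print(monitor.state())
E
```

```text
top 408.09125182696806 275.6666606621015 204.7457435653809 [ 468.89236283  -12.58832074 1068.04383902] [-3.09249064 -0.0344816  -1.60034813]
side 490.64349898308257 284.529877909731 211.2656492971524 [138.57799    263.43334318 875.65796966] [-2.61774194 -0.00531831 -2.21359708]
{'t': 0.1, 'joints': array([-1.25959956e+00,  4.91496701e-01,  1.55939533e+00, -2.11402474e-05,
        1.09165674e+00, -1.05635294e-01]), 'qvel': array([ 6.51207232e-04, -9.55647157e-05, -2.05789831e-03,  1.50298877e-03,
        1.86460035e-03, -3.48453322e-04]), 'tau': array([ 2.55830113e-03, -6.13626337e+01, -2.58605146e+01,  6.94085285e-02,
        4.70322242e-02, -3.37046947e-05]), 'eef_pos': array([ 253.03233147, -571.4605903 ,  404.21933973]), 'tcp_rot': array([-1.65682316,  1.56984003,  1.9016113 ]), 'ft_force': array([ 0.81886727, -0.42830225, -0.38301486]), 'moment': array([-0.03127341, -0.03285753, -0.00179197]), 'opening': 0.996252483393855}
```

View pics/top1.png

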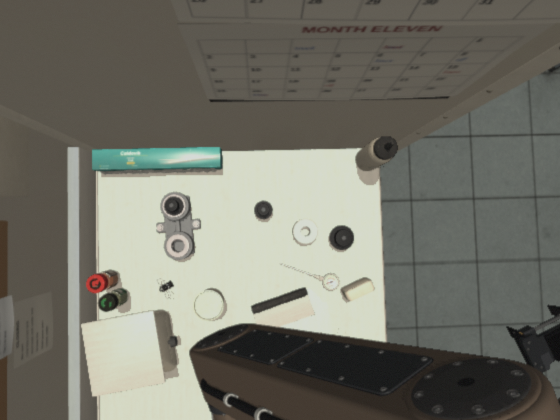

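View pics/side1.png

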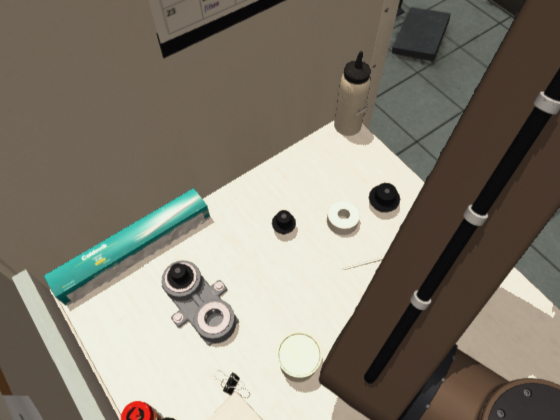

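The top view shows the small bushing at (263,210) and the empty bore at (179,245). The installed bushing is at (174,206), the roll at (305,232), the spare at (341,238) and the bottle at (383,150). The side view puts the small bushing at (284,222) and the empty bore at (214,319).

```bash
python3 - <<'E'
from h import *
B={};tiles=[]
for n,bb,rr in(('top',(263,210),(179,245)),('side',(284,222),(214,319))):
    c=cams.read_camera(n);g=cv2.cvtColor(c['image'],cv2.COLOR_RGB2GRAY)
    for (u,v) in(bb,rr):
        s=26;t=cv2.resize(c['image'][v-s:v+s,u-s:u+s,::-1],(390,290) if 0 else (300,300),interpolation=cv2.INTER_CUBIC)
        for k in range(0,52,10): cv2.putText(t,str(u-s+k),(int(k*300/52),8),0,.3,(0,0,255)); cv2.putText(t,str(v-s+k),(0,int(k*300/52)+3),0,.3,(0,0,255))
        tiles.append(t)
    u,v=bb;m=np.zeros_like(g);m[v-20:v+20,u-20:u+20]=(g[v-20:v+20,u-20:u+20]<75)*255
    cs=max(cv2.findContours(m,0,1)[0],key=cv2.contourArea);e=cv2.fitEllipse(cs);print(n,'bushing',e)
    for z in(28,40): print(z,plane(c,*e[0],z))
cv2.imwrite('pics/crops.png',np.vstack([np.hstack(tiles[:2]),np.hstack(tiles[2:])]))
E
```

```text
top bushing ((263.02398681640625, 209.86102294921875), (15.329442977905273, 15.874313354492188), 158.3581085205078)
28 [506.79968111 -17.34357723  28.        ]
40 [506.36230741 -17.2887112   40.        ]
side bushing ((283.3824768066406, 222.1746063232422), (21.583480834960938, 22.024871826171875), 12.118208885192871)
28 [509.31594397 -17.02297837  28.        ]
40 [504.06753529 -13.05265546  40.        ]
```

View pics/crops.png

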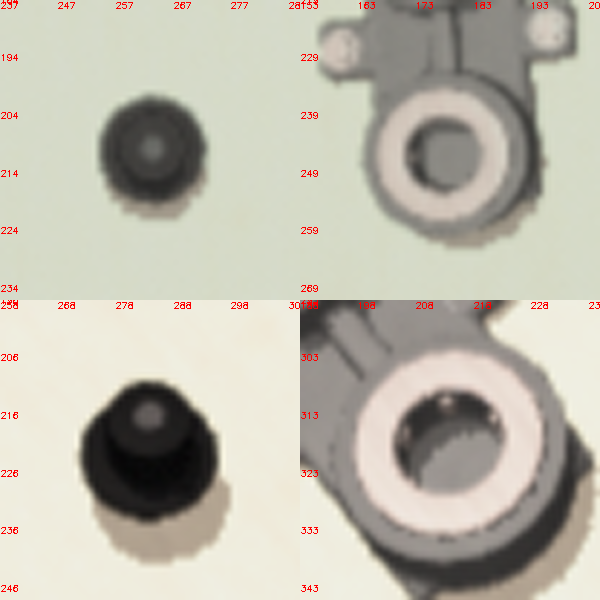

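The crops show the bushing at top (262.7,209.8). The ring is a pinkish annulus centred near top (177.5,246) and side (212.5,321).

```bash
python3 - <<'E'
from h import *
def tri(a,b):
    A=[];y=[]
    for c,(u,v) in(a,b):
        d=ray(c,u,v);d/=np.linalg.norm(d);P=np.eye(3)-np.outer(d,d);A.append(P);y.append(P@np.array(c['position']))
    return np.linalg.lstsq(np.vstack(A),np.hstack(y),rcond=None)[0]
res=[];hub=[]
for n,(u,v),b in(('top',(177,246),(263,208.5)),('side',(212,321),(284,217))):
    c=cams.read_camera(n);I=c['image'].astype(int);d=(I[...,0]>185)&(I[...,0]-I[...,1]>5)
    m=np.zeros(d.shape,np.uint8);s=24;m[v-s:v+s,u-s:u+s]=d[v-s:v+s,u-s:u+s]*255
    cs=max(cv2.findContours(m,0,1)[0],key=cv2.contourArea);e=cv2.fitEllipse(cs);print(n,e,plane(c,*e[0],40));res.append((c,e[0]))
    g=cv2.cvtColor(c['image'],cv2.COLOR_RGB2GRAY);x,y=int(b[0]),int(b[1]);w=g[y-6:y+7,x-6:x+7].astype(float);w=np.clip(w-np.percentile(w,88),0,None) 
    yy,xx=np.mgrid[y-6:y+7,x-6:x+7];p=((w*xx).sum()/w.sum(),(w*yy).sum()/w.sum());print('hubspot',p,plane(c,*p,52));hub.append((c,p))
print(tri(*res),tri(*hub))
s=monitor.state();print(rot(s['tcp_rot']),s['eef_pos'])
E
```

```text
top ((177.09515380859375, 245.42454528808594), (20.781450271606445, 21.226667404174805), 9.416129112243652) [423.8175503  199.03267332  40.        ]
hubspot (np.float64(262.9541446208113), np.float64(204.2310405643739)) [519.96087984 -17.45339097  52.        ]
side ((213.25213623046875, 317.1553649902344), (30.108980178833008, 32.51765823364258), 57.2669792175293) [425.62809343 198.52952469  40.        ]
hubspot (np.float64(286.3321411540295), np.float64(211.762041010968)) [513.83619311 -27.43561305  52.        ]
[424.16757502 198.55383195  43.64693172] [516.00266728 -21.81579258  55.67677526]
[[-1.23947873e-04  4.04852224e-01 -9.14382120e-01]
 [ 2.61074082e-04 -9.14382083e-01 -4.04852243e-01]
 [-9.99999958e-01 -2.88902047e-04  7.63929136e-06]] [ 253.04108991 -571.49207788  404.55891113]
```

Request:
apply_moves:
  series:
    - [-1,[0,-40.4,-45.7],0]
    - [-1,[0,-40.4,-45.7],0]
    - [-1,[0,-40.4,-45.7],0]
    - [-1,[0,-40.4,-45.7],0]
    - [-1,[0,-40.4,-45.7],0]
    - [-1,[0,-40.4,-45.7],0]
    - [-1,[0,-40.4,-45.7],0]
    - [-1,[0,-40.4,-45.7],0]
    - [-1,[0,-40.4,-45.7],0]
    - [-1,[0,-40.4,-45.7],0]
    - [-1,[0,-40.4,-45.7],0]
    - [-1,[0,-40.4,-45.7],0]
    - [-1,[0,-40.4,-45.7],0]
    - [-1,[0,-40.4,-45.7],0]
    - [-1,[0,-40.4,-45.7],0]
    - [-1,[0,-40.4,-45.7],0]
    - [-1,[0,-40.4,-45.7],0]

```text
t: 2.42
eef_pos: [507.3, -17.1, 404.8]
tcp_rot: [1.983, 1.571, -0.742]
ft_force: [-0.6, -0.5, -0.0]
opening: 1.006
```

```bash
python3 - <<'E'
from h import *
c=cams.read_camera('wrist');save(c,'pics/w1.png');s=monitor.state();print(s['eef_pos'],s['t'],s['tcp_rot'])
print(c['position'],c['fx'],rot(c['orientation']),proj(c,[507,-17,52]),proj(c,[507,-17,28]))
g=cv2.cvtColor(c['image'],cv2.COLOR_RGB2GRAY);np.save('w1.npy',g)
E
```

```text
[507.36206349 -17.09510503 404.71612162] 2.475 [ 1.72517991  1.5706963  -0.99966216]
[576.36452657  13.81684805 385.52442553] 328.84991482438 [[ 4.05332529e-01 -8.81240086e-01 -2.43149034e-01]
 [-9.14169317e-01 -3.90722390e-01 -1.07844676e-01]
 [ 3.32798760e-05  2.65992341e-01 -9.63975141e-01]] [278.26724528 192.10322423] [278.26377792 187.29788965]
```

View pics/w1.png

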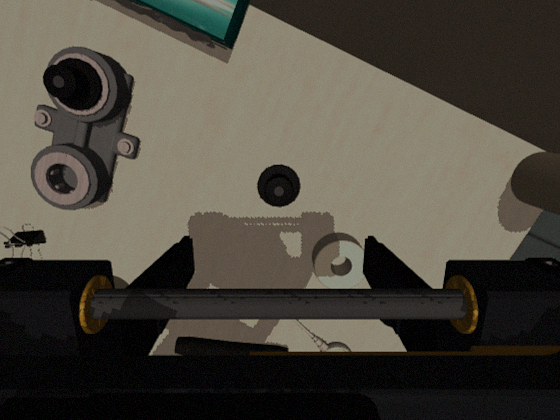

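The wrist view shows the hub top at about (279,190) and the flange at (278.5,186). Both are within 2 px (about 2 mm) of prediction, so I'll shift 1.5 mm along tool −z, descend and grip.

Request:
apply_moves:
  series:
    - [-1,[4,0,-0.15],0]
    - [-1,[8,0,-0.15],0]
    - [-1,[12,0,-0.15],0]
    - [-1,[15,0,-0.15],0]
    - [-1,[16.5,0,-0.15],0]
    - [-1,[17.5,0,-0.15],0]
    - [-1,[18.3,0,-0.15],0]
    - [-1,[18.3,0,-0.15],0]
    - [0,[18.3,0,-0.15],0]
    - [0.3,[18.3,0,-0.15],0]
    - [1,[18.3,0,-0.15],0]
    - [1,[18.3,0,-0.15],0]
    - [1,[18.3,0,-0.15],0]
    - [1,[18.3,0,-0.15],0]
    - [1,[18.3,0,-0.15],0]
    - [1,[18.3,0,-0.15],0]
    - [1,[18.3,0,-0.15],0]
    - [1,[18.3,0,-0.15],0]

```text
t: 4.72
eef_pos: [508.7, -16.5, 221.7]
tcp_rot: [0.894, 1.571, -1.83]
ft_force: [-0.4, 0.4, -1.5]
opening: 0.31
```

Request:
apply_moves:
  series:
    - [1,[-4,0,0],0]
    - [1,[-8,0,0],0]
    - [1,[-8,-5,-0.2],0]
    - [1,[-8,-10,-0.4],0]
    - [1,[-8,-15,-0.7],0]
    - [1,[-8,-20,-0.9],0]
    - [1,[-8,-22,-1.0],0]
    - [1,[-8,-23.1,-1.0],0]
    - [1,[-8,-23.1,-1.0],0]
    - [1,[-8,-23.1,-1.0],0]
    - [1,[-8,-23.1,-1.0],0]

```text
t: 6.1
eef_pos: [424.7, 198.2, 301.6]
tcp_rot: [0.724, 1.571, -2.002]
ft_force: [0.6, 0.9, -0.7]
opening: 0.307
```

```bash
python3 - <<'E'
from h import *
s=monitor.state();p=s['eef_pos'];print(p,s['t'],s['ft_force'],s['opening'])
ts=[]
for n in('wrist','side'):
    c=cams.read_camera(n);im=c['image'][:,:,::-1].copy()
    q=[p[0],p[1]]
    pts=[proj(c,q+[z]) for z in(80,102,132)]+[proj(c,[424.5,198.8,40])];print(n,[x.round(1) for x in pts])
    np.save(n+'2.npy',im)
    u,v=pts[1].astype(int);s=45
    u=min(max(u,s),560-s);v=min(max(v,s),420-s)
    t=cv2.resize(im[v-s:v+s,u-s:u+s],(400,400),interpolation=cv2.INTER_CUBIC)
    for x in pts[:4]: cv2.circle(t,tuple(int(k) for k in ((x-[u-s,v-s])*400/90)),2,(0,0,255),-1)
    ts.append(t)
cv2.imwrite('pics/held.png',np.hstack(ts))
E
```

```text
[424.68358607 198.15054854 301.64503762] 6.1 [ 0.63833235  0.89098479 -0.71255476] 0.3072358163857082
wrist [array([278.7, 236.2]), array([278.7, 249.3]), array([278.8, 272.6]), array([277.8, 217.9])]
side [array([210.9, 310. ]), array([209.2, 305.6]), array([206.8, 299.3]), array([213.5, 317.7])]
```

View pics/held.png

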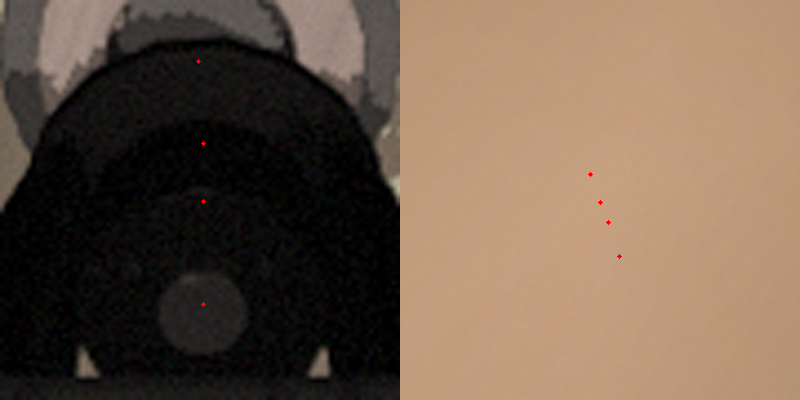

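The held view shows the bushing straight and centred laterally, with the ring symmetric behind it. The side camera is blocked by the arm. I'll refine the ring centre by casting its rim pixels onto z=40.

```bash
python3 - <<'E'
from h import *
from scipy.optimize import least_squares
Rm=np.array([[ 4.05332529e-01,-8.81240086e-01,-2.43149034e-01],[-9.14169317e-01,-3.90722390e-01,-1.07844676e-01],[3.32798760e-05,2.65992341e-01,-9.63975141e-01]])
w=cams.read_camera('wrist')
c1=dict(w);c1['orientation']=Rm;c1['position']=np.array([576.36452657,13.81684805,385.52442553])
def circ(P,rfix=None):
    f=lambda q:np.hypot(P[:,0]-q[0],P[:,1]-q[1])-q[2]
    s=least_squares(f,[*P.mean(0)[:2],29],loss='soft_l1',f_scale=.5);return s.x,np.abs(s.fun).mean()
def pts(im,c,box,d,z,hole):
    u0,u1,v0,v1=box;m=np.zeros(d.shape,np.uint8);m[v0:v1,u0:u1]=d[v0:v1,u0:u1]*255
    cs=max(cv2.findContours(m,0 if not hole else 1,1)[0],key=cv2.contourArea)[:,0]
    return np.array([plane(c,u,v,z)[:2] for u,v in cs])
im=cv2.imread('pics/w1.png')[:,:,::-1].astype(int);I=im
d=(I[...,0]>105)&(I[...,0]-I[...,1]>8);print(I[160,45],I[177,42],I[230,150],I[177,35])
P=pts(im,c1,(34,98,148,206),d,40,0);print('w1 ring',circ(P))
g=I.mean(2)<55
P=pts(im,c1,(250,310,155,215),g,28,0);print('w1 flange',circ(P))
I=w['image'].astype(int);d=(I[...,0]-I[...,1]>6)&(I[...,0]>100)
u,v=278,225
t=I[196:225,220:340];print(I[205,255],I[205,240],I[205,300])
m=d.copy();
q=[]
for v in range(196,232):
    xs=np.where(d[v,225:330])[0]+225
    if len(xs)>8: q+= [plane(w,xs[0],v,40)[:2],plane(w,xs[-1],v,40)[:2]]
q=np.array(q);print('now ring',circ(q),len(q))
cv2.imwrite('pics/w2.png',np.hstack([cv2.resize(w['image'][150:290,190:370,::-1],(720,560))]))
E
```

```text
[125 111 104] [130 114 106] [138 132 115] [122 110 102]
w1 ring (array([424.35948569, 199.07334977,  27.62970837]), np.float64(0.3115880725362433))
w1 flange (array([508.81296935, -16.32891052,  22.99412166]), np.float64(0.2970578893635494))
[164 144 135] [92 85 82] [158 139 130]
now ring (array([423.34257598, 198.97319551,  40.50342953]), np.float64(1.5357550323520819)) 72
```

View pics/w2.png

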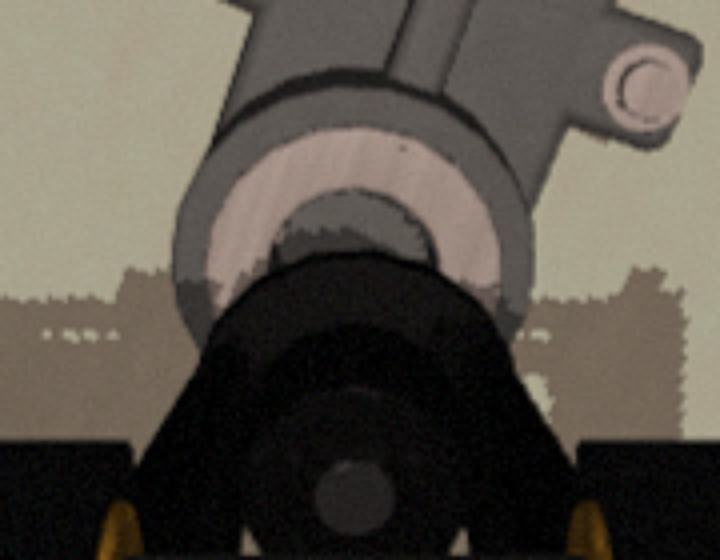

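The view shows the ring's upper rim at about (278,182) with sides at x≈242 and 315, so it is centred laterally. The earlier wrist fit puts the ring at (424.4,199.1), and the grasp matches the flange fit. I'll correct about 0.9 mm and lower to the rib start.

Request:
apply_moves:
  series:
    - [1,[0,-0.09,-0.01],0]
    - [1,[1.5,-0.09,-0.01],0]
    - [1,[3,-0.09,-0.01],0]
    - [1,[3.6,-0.09,-0.01],0]
    - [1,[4.0,-0.09,-0.01],0]
    - [1,[4.3,-0.09,-0.01],0]
    - [1,[4.5,-0.09,-0.01],0]
    - [1,[4.5,-0.09,-0.01],0]

```text
t: 7.25
eef_pos: [424.1, 199.7, 256.8]
tcp_rot: [2.204, 1.571, -0.521]
ft_force: [0.3, -0.2, -0.5]
opening: 0.305
```

Request:
apply_moves:
  series:
    - [1,[0.2,0,0],0]
    - [1,[0.4,0,0],0]
    - [1,[0.5,0,0],0]
    - [1,[0.6,0,0],0]
    - [1,[0.6,0,0],0]

```text
t: 7.88
eef_pos: [424.1, 199.7, 250.6]
tcp_rot: [1.77, 1.571, -0.955]
ft_force: [0.4, -0.2, -0.0]
opening: 0.315
```

Request:
apply_moves:
  series:
    - [1,[0.1,0,0],0]
    - [1,[0.2,0,0],0]
    - [1,[0.3,0,0],0]
    - [1,[0.4,0,0],0]
    - [1,[0.4,0,0],0]

```text
t: 8.5
eef_pos: [424.4, 199.5, 247.0]
tcp_rot: [2.648, 1.57, -0.077]
ft_force: [1.0, -5.2, 4.8]
opening: 0.308
```

The ribs engage and push −y, so I'll shift about 0.5 mm that way and press on.

Request:
apply_moves:
  series:
    - [1,[0,0.05,0.02],0]
    - [1,[0.1,0.05,0.02],0]
    - [1,[0.2,0.05,0.02],0]
    - [1,[0.2,0.05,0.02],0]

```text
t: 9.0
eef_pos: [424.3, 199.2, 244.8]
tcp_rot: [2.942, 1.57, 0.217]
ft_force: [2.2, -1.3, 4.7]
opening: 0.309
```

Request:
apply_moves:
  series:
    - [1,[0.1,0.01,0.02],0]
    - [1,[0.2,0.01,0.02],0]
    - [1,[0.3,0.01,0.02],0]
    - [1,[0.3,0.01,0.02],0]

```text
t: 9.5
eef_pos: [424.2, 199.1, 242.0]
tcp_rot: [3.035, 1.569, 0.31]
ft_force: [1.6, -1.8, 7.8]
opening: 0.308
```

Request:
apply_moves:
  series:
    - [1,[0.05,0.01,0.02],0]
    - [1,[0.1,0.01,0.02],0]
    - [1,[0.15,0.01,0.02],0]
    - [1,[0.15,0.01,0.02],0]

```text
t: 10.0
eef_pos: [424.1, 198.9, 240.7]
tcp_rot: [3.033, 1.569, 0.308]
ft_force: [2.0, -0.7, 9.9]
opening: 0.31
```

Request:
apply_moves:
  series:
    - [1,[0.05,0,0],0]
    - [1,[0.08,0,0],0]
    - [1,[0.08,0,0],0]

```text
t: 10.38
eef_pos: [424.1, 199.0, 239.9]
tcp_rot: [3.044, 1.569, 0.319]
ft_force: [2.3, -1.0, 8.8]
opening: 0.307
```

Request:
apply_moves:
  series:
    - [1,[0.04,0,0],0]
    - [1,[0.06,0,0],0]
    - [1,[0.06,0,0],0]

```text
t: 10.75
eef_pos: [424.1, 198.9, 239.6]
tcp_rot: [3.027, 1.569, 0.302]
ft_force: [0.6, -1.5, 15.1]
opening: 0.313
```

Request:
apply_moves:
  series:
    - [1,[0.03,0,0],0]
    - [1,[0.03,0,0],0]

```text
t: 11.0
eef_pos: [424.1, 198.9, 239.6]
tcp_rot: [3.033, 1.568, 0.308]
ft_force: [-0.7, -2.9, 21.5]
opening: 0.311
```

The force rose to 21.5 N with z stalled at 239.6 (expected 239.7), so it has bottomed. Next I release, retreat and look.

Request:
apply_moves:
  series:
    - [1,[-0.04,0,0],0]
    - [-0.3,[-0.04,0,0],0]
    - [-0.3,[-0.04,0,0],0]
    - [-0.3,[-0.04,0,0],0]
    - [-0.3,[-0.04,0,0],0]
    - [-0.3,[-2,0,0],0]
    - [-0.3,[-6,0,0],0]
    - [-0.3,[-11,0,0],0]
    - [-0.3,[-16,0,0],0]
    - [-0.3,[-16,16,16],0]
    - [-0.3,[-16,16,16],0]
    - [-0.3,[-16,16,16],0]
    - [-0.3,[-16,16,16],0]
    - [-0.3,[-16,16,16],0]
    - [-0.3,[-16,16,16],0]

```text
t: 12.88
eef_pos: [342.5, -12.0, 398.6]
tcp_rot: [2.848, 1.571, 0.123]
ft_force: [0.6, -0.1, -0.1]
opening: 0.653
```

```bash
python3 - <<'E'
from h import *
s=monitor.state();print(s['eef_pos'],s['t'],s['ft_force'],s['opening'])
ts=[]
for n in('top','side'):
    c=cams.read_camera(n);im=c['image'][:,:,::-1]
    print(n,proj(c,[424.3,199,70]),proj(c,[424.3,199,46]))
    u,v=proj(c,[460,199,46]).astype(int);s=55
    u=min(max(u,s),560-s);v=min(max(v,s),420-s)
    ts.append(cv2.resize(im[v-s:v+s,u-s:u+s],(400,400),interpolation=cv2.INTER_CUBIC))
    save(c,f'pics/{n}9.png')
cv2.imwrite('pics/end.png',np.hstack(ts))
E
```

```text
[342.5010219  -12.04220295 398.57566872] 12.875 [ 0.62560905 -0.12831844 -0.14354637] 0.6530390953250879
top [174.54085984 245.84997412] [176.60424958 245.35090969]
side [211.30786698 312.37782141] [213.0212238  316.82727291]
```

View pics/end.png

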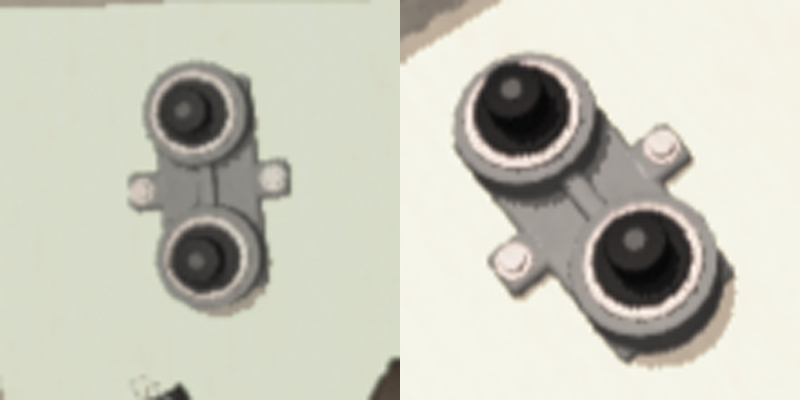

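Both views show the new bushing seated just like the installed one, with the flange concentric on the ring and the hub upright.

```bash
python3 - <<'E'
from h import *
a=cv2.imread('pics/top1.png').astype(int);b=cv2.imread('pics/top9.png').astype(int)
for n,(u,v) in dict(roll=(305,232),spare=(341,238),squeeze=(383,150)).items(): print(n,np.abs(a-b)[v-18:v+18,u-18:u+18].mean())
print(job.job_done())
E
```

```text
roll 1.941358024691358
spare 1.6005658436213992
squeeze 1.2083333333333333
the job is handed in; nothing more can be done
None
```

I pressed the smaller bushing into the empty bore until its flange met the ring, then let go and handed the job in at about 13 s.

- **Pressing force:** It went in at 5–10 N. At the bottom the force rose to 15 N and then 21.5 N with the height stalled, so I stopped there. The TCP stood at 239.6 mm against the 239.7 mm I expected for a fully seated bushing.
- **Side load:** On entering the ribs it met about 5 N of sideways force. I shifted 0.5 mm to relieve it, and at the bottom it was about 3 N.
- **Final check:** After backing off, the top and side pictures show the bushing looking like the one already fitted, with its flange centred on the ring and its hub upright. I judged squareness only by eye, from that comparison.
- **Other objects:** The patches round the larger bushing, the label roll and the squeeze bottle barely changed between the first and last top pictures (1–2 grey levels on average), so they have not moved. Nothing was touching the robot at hand-in.

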